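# Check stirrer guides with a plug gauge

### The arm

A 7-joint arm with a two-finger parallel gripper is mounted at the origin on the work surface. World frame = base frame: x ahead of the robot, y to its left, z up, the work surface at z = 0. Lengths are in m, angles in rad, forces in N, time in s.
With the tool pointing down it reaches from about 0.425 to 0.925 m from the base axis. Payload 6.8 kg.
Tool frame: the origin (TCP) lies midway between the tips of the shut fingers; the grasp point (between the pads) lies r.grip_point_offset behind it (r.grip_point_offset is the distance from the TCP to the grasp point, in m); z points along the fingers, y is the direction in which the jaws open and shut (so a half turn about z gives the same grasp; the last joint's range is limited). The gripper opens to 85 mm and grips with 20 to 120 N. Pads are 22 mm wide; open, the fingers measure 114 mm over their backs; the gripper's body (76 mm by 85 mm) begins 54 mm behind the grasp point. The pads swing forward as they close: fully open they stand 13 mm farther back than shut.
Start: joints at [1.197, 0.477, 0.022, 1.555, -0.011, 1.109, -0.083], TCP at [0.177, -0.651, 0.231] pointing down, gripper open.
Joint ranges: [-2.96, 2.96], [-0.34, 2.1], [-1.41, 1.46], [0.24, 2.44], [-1.37, 4.51], [0.17, 1.92], [-2.96, 2.96]. Speed limits (rad/s): [2.39, 2.39, 3.14, 3.14, 3.14, 3.14, 3.14].

### API

Orientations are given as a rotation vector (axis times angle).
In Python, from bench import r gives the robot as it stands. The module is installed in compiled form; this text tells all that it offers.
- The arm moves only by the tool play_rows, never from a script. Its argument "deltas" is a list of rows, each a list of 3 entries, a list of its own where there are three numbers: the finger opening in mm, from 0 to 85.4, then the shift along the tool's x, y, z in mm, then the turn, a rotation vector about the tool's x, y, z in rad. A call has 1 to 8 rows; each row is the pose to reach, as a shift and turn from the pose measured when the call began, along the tool's axes at that moment; what a row does not reach only later rows make up. A row lasts 1/8 s, in which the tool goes at most 62.5 mm and 10.7 degrees, less where a joint would pass 70% of its speed; a pose out of reach is approached as far as the arm can. A call with a gripper value outside its range is refused whole. The fingers move at their own pace and stop on an object; "squeeze" is the grip in N (left out, the last holds). Time passes only in rows, so rows that repeat a pose let the fingers close. It gives the time, the measured TCP pose, the force and the opening at its end, in the units of the state.
- r.get_obs(): the state, without advancing time (a new reading comes with each control period).
- r.grab_frame(name): name is "scene" or "top" or "wrist"; returns (picture, depth): 480x640x3 uint8, red, green, blue; 480x640 float32, m along the optical axis (not along the pixel's ray), 0 where there is no reading.
- r.camera_model(name): a dict with "mtx" (3x3 intrinsics, pixels), "rvec" (rotation vector, rad) and "tvec" (3), from world to camera coordinates, as OpenCV has them; the wrist camera has in their place "T_tool_cam" (4x4, takes a point from camera to tool coordinates, whose origin is the TCP and whose axes are the flange's). Camera axes: x right, y down, z forward; pixel columns grow to the right and rows downward; lengths in m; the calibration is good to about 2 mm. A picture is of the moment at which its call begins: read the wrist's pose just before it. camera_model takes no time and is no camera call.
- r.hand_in(): hands the job in, once; it reports no verdict.
The state is a dict: "clock": time; "joints": joint angles; "qvel": joint speeds; "tau": joint torques, N m; "tcp_pos": TCP position; "orientation": TCP orientation; "contact_force": force on the tool from outside, world axes, zero at the start; "moment": the same for the moment, N m; "grip_width": finger opening in m.
Only numpy, scipy, OpenCV 4.12 (cv2) and the standard library are available. Lean on these libraries where they do the work, as an engineer would, in place of code of your own. Each camera call takes 0.05 s, during which the arm holds its last target. There are 200 camera calls.

### The job

Try the blue-handled plug gauge, nose down, in the bores of both white stirrer guides: push it down the funnel mouth of each to see whether it goes through or is refused. Leave the gauge standing fully down in the guide it passes, that guide staying where it is on the bench, and set the guide that refuses it upright in the red reject tray.

Things in the scene. Friction and masses are not known exactly. Their poses are not given: they have to be found in the camera images.
- gauge: go plug gauge, 180 g: steel nose 16 mm in diameter, 50 mm long, under a round blue handle 26 mm in diameter, 70 mm long. Origin at the nose's lower end, z up along the axis; the handle spans z = 50 to 120 mm. It starts upright, nose in the loose 22 mm hole of a fixed wooden block (64 mm square, 40 mm high), lower end on the bench; lifts straight out.
- guide_a: white plastic stirrer guide, 160 g, loose on the bench: round straight-sided collar, 56 mm outer diameter, 60 mm high. Origin at the centre of its underside, z up along the bore. Its 48 mm wide funnel mouth narrows to a through bore in the lower 35 mm, either 20 mm wide (gauge goes down to the bench) or 10 mm (gauge stops with its lower end about 36 mm above the underside); untold which.
- guide_b: the other white stirrer guide, loose, same outside and same mouth as guide_a, with the other of the two bores (seen from above, the dark bore looks wider or narrower).
- tray: red open reject tray, 170 mm (its x) by 150 mm (its y), walls 4 mm thick and 25 mm high, fixed to the bench, its floor 4 mm thick. Origin at the centre of its underside, z up.

How it is judged:
On the way, in this order (a step that is already met when the one before it is completed fails the run):
1. the held gauge is tried in the guide that refuses it: upright, its nose pressed into the funnel mouth as far as it goes (horizontal distance between gauge and guide_b below 0.012 m and z of gauge in the frame of guide_b between 0.025 and 0.05 m and contact force between gauge and guide_b above 0.5 N and contact force between the fingers and gauge above 0.5 N and angle between gauge's own z axis and vertical below 0.3 rad), for 0.1 s.
2. the gauge is fully down in the guide it passes (horizontal distance between gauge and guide_a below 0.01 m and z of gauge in the frame of guide_a below 0.012 m and angle between guide_a's own z axis and vertical below 0.17 rad), for 0.2 s.
At the end, for the whole second after the job is handed in: the gauge stands in the guide it passes, within 12 mm of fully down, 10 mm of centre, 15 degrees of upright; that guide stands on the bench within 60 mm of its start; the refused guide stands on the tray floor inside the walls; both guides within 10 degrees of upright, all at rest (all of step 2 and angle between gauge's own z axis and vertical below 0.26 rad and height (world z) of guide_a below 0.01 m and distance of guide_a from where it was at the start of the episode below 0.06 m and x of guide_b in the frame of tray between -0.062 and 0.062 m and y of guide_b in the frame of tray between -0.052 and 0.052 m and z of guide_b in the frame of tray below 0.014 m and angle between guide_b's own z axis and vertical below 0.17 rad and linear speed of each of guide_b, gauge below 0.03 m/s); the robot touches nothing.
It also fails if it takes over 72 s, if anything falls off the work surface, if the arm or the gripper's body presses on something with over 40 N, if the wrist force passes 120 N, or if a joint passes its speed limit or range.

## Working session

There is one attempt and no reset: what is moved stays moved. The work goes in short steps, Python scripts to look and compute and a tool call to move; the robot and the scene stay as the last step left them, time stands still between calls to the robot, and variables do not carry over. Pictures are saved under pics/ and viewed, about 8 in all and at most 12, crops included, and the job is handed in when it is done.

Besides the shell and the picture viewer there is one more tool, called after "Request:" as name([rows], argument=value, ...), one row to a line, values as JSON. play_rows: Moves the arm, as the interface text tells. Its arguments: {"type":"object","properties":{"deltas":{"type":"array"},"squeeze":{"type":"number"}},"required":["deltas"]}

```bash
mkdir -p pics; cat > h.py <<'E'
import numpy as np, cv2
from bench import r
def save(n,f,crop=None,s=1):
    p,d=r.grab_frame(n); np.savez('pics/'+f+'.npz',p=p,d=d)
    q=p if crop is None else p[crop[1]:crop[3],crop[0]:crop[2]]
    cv2.imwrite('pics/'+f+'.png',cv2.resize(q[:,:,::-1],None,fx=s,fy=s,interpolation=cv2.INTER_CUBIC)); return p,d
def ray(n,u,v):
    c=r.camera_model(n); R=cv2.Rodrigues(np.array(c['rvec'],float))[0]; t=np.array(c['tvec'],float).ravel()
    return -R.T@t, R.T@np.linalg.solve(np.array(c['mtx']),[u,v,1.])
def atz(n,u,v,z):
    o,d=ray(n,u,v); return o+d*(z-o[2])/d[2]
def bydepth(n,u,v,dep):
    o,d=ray(n,u,v); return o+d*dep
def two(n1,p1,n2,p2):
    o1,d1=ray(n1,*p1);o2,d2=ray(n2,*p2)
    s=np.linalg.lstsq(np.c_[d1,-d2],o2-o1,rcond=None)[0]
    a,b=o1+d1*s[0],o2+d2*s[1]; return (a+b)/2,np.linalg.norm(a-b)
def tool():
    o=r.get_obs(); return np.array(o['tcp_pos']),cv2.Rodrigues(np.array(o['orientation'],float))[0]
def to_tool(p):
    t,R=tool(); return R.T@(np.array(p)-t)*1000
E
python3 - <<'E'
from h import *
print(r.get_obs(),r.grip_point_offset)
for n in('top','scene'):
    save(n,n+'0'); o,d=ray(n,320,240); print(n,o,d,r.camera_model(n)['mtx'])
E
```

```text
{'clock': 0.0, 'joints': array([ 1.19689159,  0.477809  ,  0.02233985,  1.55649128, -0.01149469,
        1.10933141, -0.0830906 ]), 'qvel': array([-0.00084035,  0.00049515, -0.0011321 ,  0.00063853, -0.00097516,
        0.00010507,  0.0003323 ]), 'tau': array([-7.20674848e-05, -5.96435809e+01,  1.60783734e+00, -2.81192797e+01,
        1.24231828e-02,  9.38416051e-03, -1.03941244e-05]), 'tcp_pos': array([ 0.17712987, -0.65069717,  0.23030296]), 'orientation': array([-3.11202937e+00, -4.16100567e-01,  6.26750146e-04]), 'contact_force': array([-0.3128599 ,  0.05449244, -0.05144868]), 'moment': array([-0.01932162, -0.03599429,  0.02143078]), 'grip_width': 0.08539544635407413} 0.0187
top [0.36463347 0.00490809 0.80396553] [ 0.17119412 -0.03064327 -0.98484576] [[457.46067077   0.         318.35170904]
 [  0.         457.46067077 234.31153845]
 [  0.           0.           1.        ]]
scene [ 1.16770878 -0.12728704  0.74757932] [-0.66000638  0.1284825  -0.74023787] [[519.2470041    0.         315.70957117]
 [  0.         519.2470041  240.02289746]
 [  0.           0.           1.        ]]
```

View pics/top0.png

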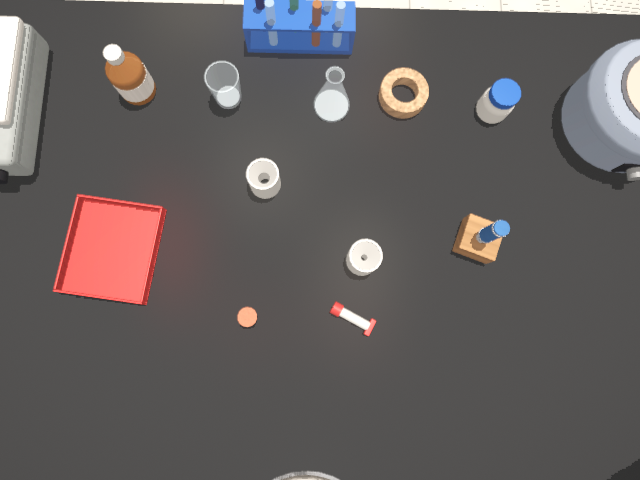

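View pics/scene0.png

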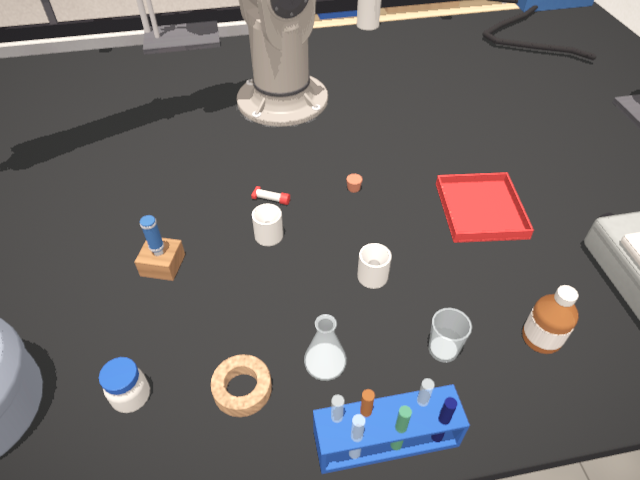

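The top view shows the gauge handle top at (502,229) and the block at (480,240). The narrow-bore guide's mouth is at (365,253), so it's guide_b. The wide one's mouth is at (263,174), so it's guide_a. The tray is at (112,250). In the scene view they sit at (150,221), (267,214), (375,255) and (483,206).

```bash
python3 - <<'E'
from h import *
for nm,a,b in(('gauge top',(502,229),(150,221)),('gB mouth',(365,253),(267,214)),('gA mouth',(263,174),(375,255))):
    print(nm,*two('top',a,'scene',b))
def cloud(n):
    f=np.load(f'pics/{n}0.npz');p,d=f['p'].astype(int),f['d'];v,u=np.mgrid[:480,:640]
    o,D=ray(n,0,0);K=np.array(r.camera_model(n)['mtx']);R=cv2.Rodrigues(np.array(r.camera_model(n)['rvec'],float))[0]
    P=np.stack([u,v,1+0*u],-1)@np.linalg.inv(K).T@R*d[...,None]+o
    return p,d,P
for n,boxes in(('top',dict(g=(470,205,525,275),B=(335,230,395,285),A=(235,150,290,205),T=(45,185,175,310))),('scene',dict(g=(130,205,190,285),B=(245,195,290,250),A=(350,235,400,295),T=(430,165,535,245)))):
    p,d,P=cloud(n)
    for k,(a,b,c,e) in boxes.items():
        Q=P[b:e,a:c].reshape(-1,3);C=p[b:e,a:c].reshape(-1,3);ok=d[b:e,a:c].ravel()>0
        if k=='g': m=ok&(C[:,2]>C[:,0]+30)
        elif k=='T': m=ok&(C[:,0]>C[:,1]+80)
        else: m=ok&(C.min(1)>110)
        q=Q[m]; zt=np.percentile(q[:,2],97); top=q[q[:,2]>zt-.008]
        print(n,k,'ztop',zt.round(4),'mid',((top.min(0)+top.max(0))/2).round(4),'mean',top.mean(0).round(4),'ext',np.ptp(top,0).round(3))
        if k=='T': 
            print(cv2.minAreaRect((q[:,:2]*1000).astype(np.float32)), 'lowz',np.percentile(q[:,2],30).round(4))
        if k=='g':
            m=ok&(C[:,0]>C[:,2]+40)&(Q[:,2]>.033);print('block',cv2.minAreaRect((Q[m][:,:2]*1000).astype(np.float32)),np.median(Q[m][:,2]))
E
```

```text
gauge top [ 0.50504766 -0.29601491  0.11663633] 0.0049314778334010245
gB mouth [ 0.47281768 -0.09262081  0.06191242] 0.0006436011835872486
gA mouth [0.60654362 0.07938017 0.05851152] 0.0006186187681316921
top g ztop 0.1214 mid [ 0.5072 -0.2967  0.1179] mean [ 0.5065 -0.2965  0.1193] ext [0.025 0.025 0.009]
block ((506.263671875, -298.0986328125), (62.99266815185547, 66.12225341796875), 70.18457794189453) 0.03973242779710018
top B ztop 0.061 mid [ 0.4694 -0.0936  0.0585] mean [ 0.4697 -0.0939  0.0578] ext [0.055 0.055 0.011]
top A ztop 0.0611 mid [0.6064 0.08   0.058 ] mean [0.6073 0.0805 0.0581] ext [0.055 0.055 0.01 ]
top T ztop 0.0255 mid [0.4819 0.3405 0.0235] mean [0.4834 0.343  0.0236] ext [0.187 0.171 0.012]
((485.746826171875, 347.54925537109375), (167.54995727539062, 176.2868194580078), 82.1670150756836) lowz 0.0036
scene g ztop 0.1203 mid [ 0.5069 -0.2981  0.1186] mean [ 0.5074 -0.298   0.1189] ext [0.026 0.024 0.007]
block ((505.9571838378906, -299.1053466796875), (67.27739715576172, 67.7864990234375), 68.80835723876953) 0.03877777036427299
scene B ztop 0.0596 mid [ 0.4701 -0.0949  0.0572] mean [ 0.4691 -0.0949  0.0565] ext [0.058 0.055 0.011]
scene A ztop 0.0599 mid [0.6076 0.0783 0.057 ] mean [0.6074 0.079  0.0569] ext [0.057 0.055 0.01 ]
scene T ztop 0.0245 mid [0.4842 0.3382 0.0223] mean [0.4898 0.3415 0.0219] ext [0.19  0.17  0.012]
((469.2979736328125, 349.62164306640625), (169.45974731445312, 206.97543334960938), 81.9306869506836) lowz 0.0031
```

Request:
play_rows([
  [85, [50, -31, 0], [0, 0, 0]],
  [85, [105, -65, 0], [0, 0, 0]],
  [85, [160, -99, 0], [0, 0, 0]],
  [85, [214, -132, 0], [0, 0, 0]],
  [85, [267, -165, 0], [0, 0, 0]],
  [85, [320, -198, 0], [0, 0, 0]],
  [85, [370, -229, 0], [0, 0, 0]],
  [85, [410, -254, 0], [0, 0, 0]],
], squeeze=40)

```text
clock: 1.1
tcp_pos: [0.5076, -0.2952, 0.2306]
orientation: [-3.111, -0.419, 0.0]
contact_force: [-0.1, -0.4, -0.1]
grip_width: 0.085
```

```bash
python3 - <<'E'
from h import *
t,R=tool();print(t,R.round(3),r.get_obs()['joints'].round(2));c=r.camera_model('wrist');print(c)
p,d=save('wrist','w1')
print(to_tool([.507,-.297,.12]))
T=np.array(c['T_tool_cam']);K=np.array(c['mtx']);v,u=np.mgrid[:480,:640]
P=(np.stack([u,v,1+0*u],-1)@np.linalg.inv(K).T*d[...,None])@T[:3,:3].T+T[:3,3];W=P@R.T+t
C=p.astype(int);m=(d>0)&(C[...,2]>C[...,0]+30)&(W[...,2]>.11)&(W[...,2]<.13)&(abs(W[...,0]-.507)<.03)&(abs(W[...,1]+.297)<.03);q=W[m]
print(m.sum(),(q.min(0)+q.max(0))/2,q.mean(0),np.ptp(q,0))
E
```

```text
[ 0.507583   -0.29524561  0.23057362] [[ 0.964  0.265 -0.001]
 [ 0.265 -0.964  0.002]
 [ 0.    -0.002 -1.   ]] [ 0.55  0.34 -0.16  1.76  0.06  1.04 -0.94]
{'mtx': array([[392.5774162 ,   0.        , 316.45789702],
       [  0.        , 392.5774162 , 239.35801277],
       [  0.        ,   0.        ,   1.        ]]), 'T_tool_cam': array([[-9.28492421e-04, -9.53591852e-01, -3.01100844e-01,
         7.67057721e-02],
       [ 9.99999095e-01, -1.17853547e-03,  6.48786767e-04,
         1.19417654e-03],
       [-9.73535800e-04, -3.01099969e-01,  9.53592083e-01,
        -1.43370357e-01],
       [ 0.00000000e+00,  0.00000000e+00,  0.00000000e+00,
         1.00000000e+00]])}
[ -8.0651636    7.05640169 110.63599408]
987 [ 0.50740462 -0.29963875  0.11649151] [ 0.50811108 -0.29854172  0.12030402] [0.0249384  0.02523603 0.01258574]
```

Request:
play_rows([
  [85, [-8, 8, 0], [0, 0, 0]],
  [85, [-8, 8, 0], [0, 0, 0]],
  [85, [-8, 8, 40], [0, 0, 0]],
  [85, [-8, 8, 80], [0, 0, 0]],
  [85, [-8, 8, 115], [0, 0, 0]],
  [85, [-8, 8, 140], [0, 0, 0]],
  [85, [-8, 8, 151], [0, 0, 0]],
  [85, [-8, 8, 151], [0, 0, 0]],
])

```text
clock: 2.15
tcp_pos: [0.5066, -0.2984, 0.0793]
orientation: [-3.106, -0.429, -0.004]
contact_force: [-0.6, 0.6, 0.2]
grip_width: 0.0852
```

Request:
play_rows([
  [20, [0, 0, 0], [0, 0, 0]],
  [20, [0, 0, 0], [0, 0, 0]],
  [20, [0, 0, 0], [0, 0, 0]],
  [20, [0, 0, 0], [0, 0, 0]],
  [20, [0, 0, 0], [0, 0, 0]],
  [20, [0, 0, 0], [0, 0, 0]],
])

```text
clock: 2.9
tcp_pos: [0.5072, -0.2988, 0.08]
orientation: [-3.107, -0.429, -0.005]
contact_force: [0.1, -0.0, 5.0]
grip_width: 0.0249
```

Request:
play_rows([
  [20, [0, 0, -10], [0, 0, 0]],
  [20, [0, 0, -30], [0, 0, 0]],
  [20, [0, 0, -60], [0, 0, 0]],
  [20, [0, 0, -90], [0, 0, 0]],
  [20, [0, 0, -115], [0, 0, 0]],
  [20, [0, 0, -120], [0, 0, 0]],
  [20, [0, 0, -120], [0, 0, 0]],
])

```text
clock: 3.78
tcp_pos: [0.5064, -0.2992, 0.1995]
orientation: [-3.107, -0.429, -0.004]
contact_force: [-0.7, -0.5, -2.8]
grip_width: 0.025
```

```bash
python3 - <<'E'
from h import *
t,R=tool();print(t,r.get_obs()['grip_width'],r.get_obs()['contact_force']);print(to_tool([.4697,-.0943,.18]))
save('wrist','w2'); save('scene','s2',(90,120,290,300),3)
print(cv2.imwrite('pics/w2.png',cv2.resize(np.load('pics/w2.npz')['p'][:,:,::-1],None,fx=1,fy=1)))
E
```

```text
[ 0.5064025  -0.29916898  0.19948901] 0.024980089607831983 [-0.65681594 -0.49229171 -2.78032256]
[  20.13579417 -207.05191182   20.54869194]
True
```

View pics/w2.png

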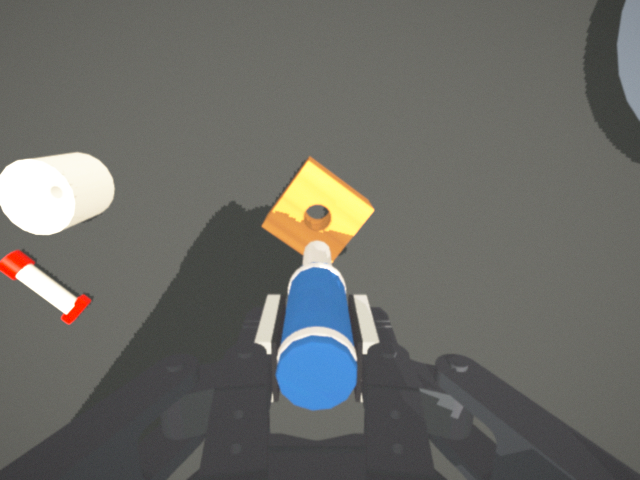

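View pics/s2.png

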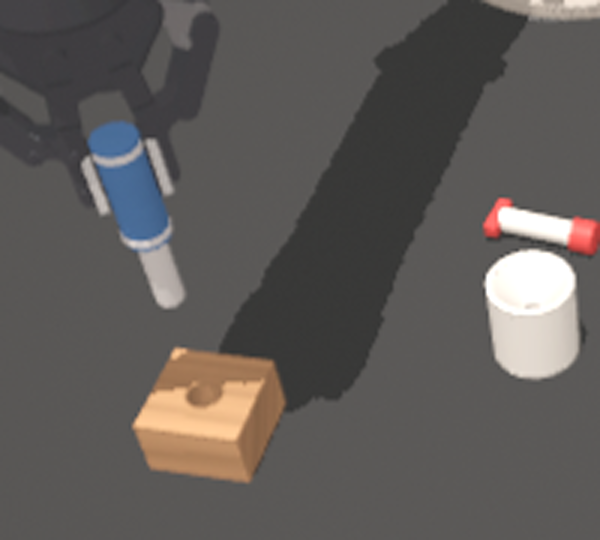

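The wrist view has the handle between the pads, with its top centred at about (317,370) and the nose end at about (317,250). The scene crop shows the gauge lifted clear of the block. I'll check the tilt by projection.

```bash
python3 - <<'E'
from h import *
c=r.camera_model('wrist');T=np.linalg.inv(np.array(c['T_tool_cam']));K=np.array(c['mtx'])
def pr(p):
    q=K@(T[:3,:3]@np.array(p)+T[:3,3]);return (q[:2]/q[2]).round(1)
for x in(-.004,0,.004): print(x,'top',pr([x,0,-.040]),'nose end ctr',pr([x,0,.080]),'far edge',pr([x+.008,0,.080]),'collar bottom far',pr([x+.013,0,.030]))
for n in('top','scene'):
    o=r.get_obs();cc=r.camera_model(n);t,R=tool()
    if n=='scene':
        for z in(-.04,.03,.08): print(z,((cv2.projectPoints((t+R@[0,0,z])[None],np.array(cc['rvec'],float),np.array(cc['tvec'],float),np.array(cc['mtx']),None)[0].ravel()-[90,120])*3).round())
E
```

```text
-0.004 top [312.6 385.8] nose end ctr [314.3 255.4] far edge [314.2 242.8] collar bottom far [313.7 265.5]
0 top [312.5 374.9] nose end ctr [314.2 249.1] far edge [314.2 236.4] collar bottom far [313.7 257.5]
0.004 top [312.5 363.8] nose end ctr [314.2 242.8] far edge [314.2 230. ] collar bottom far [313.7 249.5]
-0.04 [110. 137.]
0.03 [147. 237.]
0.08 [170. 301.]
```

Request:
play_rows([
  [20, [4, -40, 0], [0, 0, 0]],
  [20, [9, -85, 0], [0, 0, 0]],
  [20, [14, -130, 0], [0, 0, 0]],
  [20, [18, -170, 0], [0, 0, 0]],
  [20, [22, -198, 0], [0, 0, 0]],
  [20, [22, -207, 0], [0, 0, 0]],
  [20, [22, -207, 0], [0, 0, 0]],
  [20, [22, -207, 0], [0, 0, 0]],
])

```text
clock: 4.88
tcp_pos: [0.471, -0.0952, 0.1996]
orientation: [-3.107, -0.426, -0.002]
contact_force: [-0.6, -0.7, -2.3]
grip_width: 0.0252
```

```bash
python3 - <<'E'
from h import *
print(tool()[0],to_tool([.4697,-.0943,.12]),r.get_obs()['contact_force'])
save('wrist','w3',(200,100,440,280),3)
E
```

```text
[ 0.47104647 -0.09523086  0.19959508] [-1.18499209 -0.80898615 79.59898225] [-0.64078952 -0.66236657 -2.3196504 ]
```

View pics/w3.png

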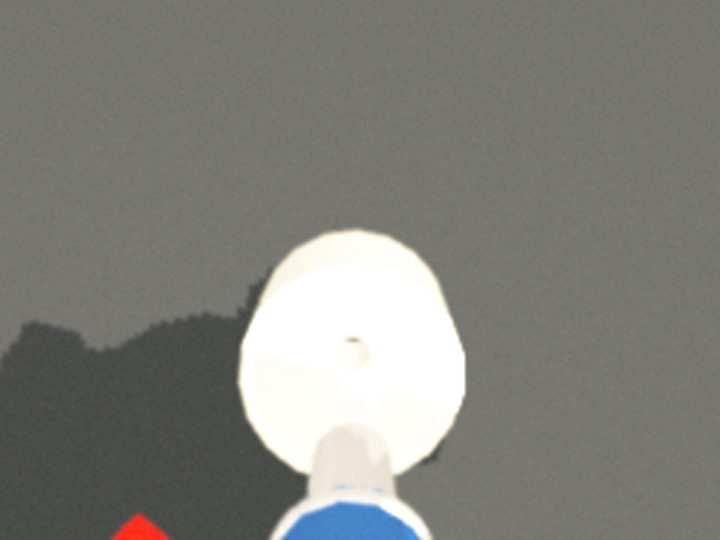

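The nose is at crop (350,435), laterally in line with the small bore at (352,352), so this is the narrow guide. Next I'll descend.

Request:
play_rows([
  [20, [0, 0, 20], [0, 0, 0]],
  [20, [0, 0, 45], [0, 0, 0]],
  [20, [0, 0, 62], [0, 0, 0]],
  [20, [0, 0, 72], [0, 0, 0]],
  [20, [0, 0, 77], [0, 0, 0]],
  [20, [0, 0, 80], [0, 0, 0]],
  [20, [0, 0, 82], [0, 0, 0]],
  [20, [0, 0, 82], [0, 0, 0]],
])

```text
clock: 5.92
tcp_pos: [0.4712, -0.0948, 0.1179]
orientation: [-3.107, -0.426, -0.002]
contact_force: [-0.2, -0.5, -0.6]
grip_width: 0.025
```

Request:
play_rows([
  [20, [0, 0, 1], [0, 0, 0]],
  [20, [0, 0, 2], [0, 0, 0]],
  [20, [0, 0, 2], [0, 0, 0]],
  [20, [0, 0, 2], [0, 0, 0]],
])

```text
clock: 6.42
tcp_pos: [0.4713, -0.0949, 0.1168]
orientation: [-3.107, -0.426, -0.003]
contact_force: [-3.8, -0.6, 8.8]
grip_width: 0.0247
```

Request:
play_rows([
  [20, [0, 0, 1], [0, 0, 0]],
  [20, [0, 0, 1], [0, 0, 0]],
  [20, [0, 0, 1], [0, 0, 0]],
  [20, [0, 0, 1], [0, 0, 0]],
])

```text
clock: 6.92
tcp_pos: [0.4714, -0.0949, 0.1168]
orientation: [-3.108, -0.426, -0.003]
contact_force: [-3.7, 0.1, 10.7]
grip_width: 0.0253
```

```bash
python3 - <<'E'
from h import *
print(tool()[0],to_tool([.607,.0795,.2]),r.get_obs()['contact_force'])
save('scene','s4',(210,110,330,260),4)
E
```

```text
[ 0.47144462 -0.09488959  0.11676701] [ 177.64860315 -131.90283708  -82.20303089] [-3.69069949  0.13070212 10.6923816 ]
```

View pics/s4.png

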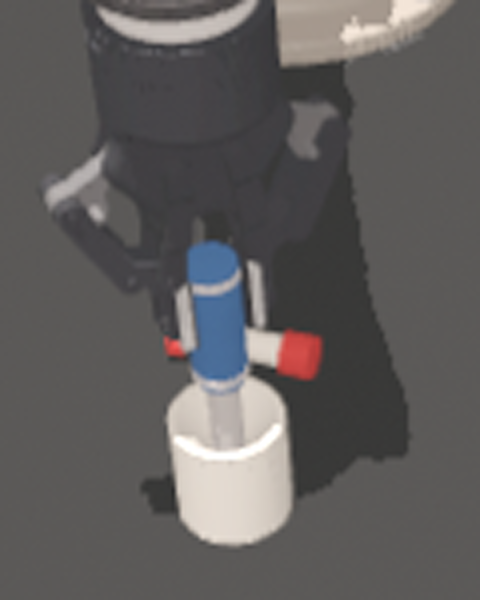

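The scene crop shows the nose stopped in guide_b's funnel, with the handle well above the rim and a 10.7 N reaction. It's refused. Next, guide_a.

Request:
play_rows([
  [20, [0, 0, -30], [0, 0, 0]],
  [20, [0, 0, -70], [0, 0, 0]],
  [20, [20, -15, -85], [0, 0, 0]],
  [20, [65, -48, -85], [0, 0, 0]],
  [20, [110, -81, -85], [0, 0, 0]],
  [20, [150, -110, -85], [0, 0, 0]],
  [20, [175, -128, -85], [0, 0, 0]],
  [20, [180, -132, -85], [0, 0, 0]],
])

```text
clock: 7.98
tcp_pos: [0.6099, 0.083, 0.2024]
orientation: [-3.106, -0.43, -0.003]
contact_force: [-0.3, -0.2, -2.3]
grip_width: 0.0253
```

Request:
play_rows([
  [20, [0, 0, 0], [0, 0, 0]],
  [20, [0, 0, 0], [0, 0, 0]],
])

```text
clock: 8.22
tcp_pos: [0.6094, 0.0817, 0.2023]
orientation: [-3.107, -0.429, -0.002]
contact_force: [0.5, -0.0, -1.5]
grip_width: 0.0252
```

```bash
python3 - <<'E'
from h import *
print(tool()[0],to_tool([.607,.0795,.12]),r.get_obs()['contact_force'])
save('wrist','w5',(200,100,440,280),3)
E
```

```text
[0.60938127 0.08167146 0.202275  ] [-3.06211859  1.88737311 82.25948517] [ 0.48938203 -0.01967277 -1.46079272]
```

View pics/w5.png

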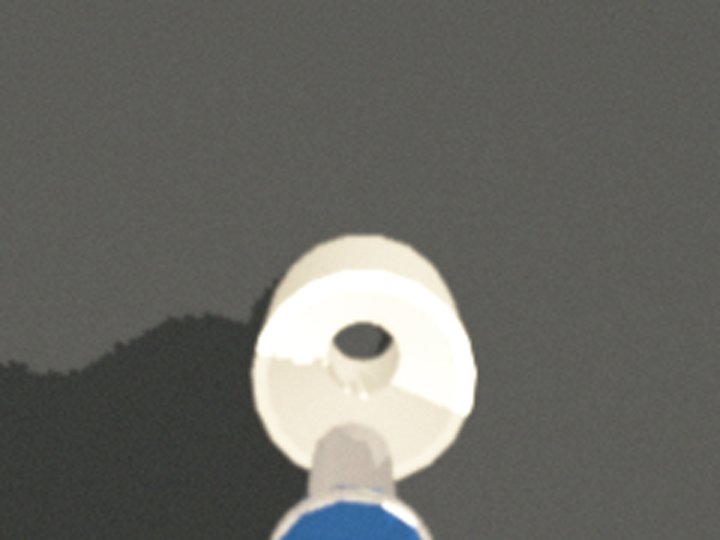

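The wide bore is at crop (363,360) and the nose at (351,430), so I need to shift about +2.5 mm in tool y. Then descend.

Request:
play_rows([
  [20, [-2, 2.5, 0], [0, 0, 0]],
  [20, [-2, 2.5, 20], [0, 0, 0]],
  [20, [-2, 2.5, 45], [0, 0, 0]],
  [20, [-2, 2.5, 65], [0, 0, 0]],
  [20, [-2, 2.5, 76], [0, 0, 0]],
  [20, [-2, 2.5, 82], [0, 0, 0]],
  [20, [-2, 2.5, 86], [0, 0, 0]],
  [20, [-2, 2.5, 88], [0, 0, 0]],
])

```text
clock: 9.28
tcp_pos: [0.6086, 0.0792, 0.1147]
orientation: [-3.107, -0.428, -0.004]
contact_force: [-0.2, 0.2, -2.4]
grip_width: 0.0249
```

Request:
play_rows([
  [20, [0, 0, 2], [0, 0, 0]],
  [20, [0, 0, 4], [0, 0, 0]],
  [20, [0, 0, 6], [0, 0, 0]],
  [20, [0, 0, 6], [0, 0, 0]],
])

```text
clock: 9.78
tcp_pos: [0.6085, 0.0792, 0.1085]
orientation: [-3.107, -0.428, -0.003]
contact_force: [-0.3, 0.0, -2.0]
grip_width: 0.0251
```

Inside the bore with no resistance. Continuing down.

Request:
play_rows([
  [20, [0, 0, 5], [0, 0, 0]],
  [20, [0, 0, 11], [0, 0, 0]],
  [20, [0, 0, 17], [0, 0, 0]],
  [20, [0, 0, 22], [0, 0, 0]],
  [20, [0, 0, 25], [0, 0, 0]],
  [20, [0, 0, 27], [0, 0, 0]],
  [20, [0, 0, 27], [0, 0, 0]],
])

```text
clock: 10.65
tcp_pos: [0.6085, 0.0794, 0.0814]
orientation: [-3.107, -0.428, -0.003]
contact_force: [0.2, 1.0, -0.5]
grip_width: 0.0251
```

Request:
play_rows([
  [20, [0, 0, 1], [0, 0, 0]],
  [20, [0, 0, 1], [0, 0, 0]],
  [20, [0, 0, 1], [0, 0, 0]],
])

```text
clock: 11.02
tcp_pos: [0.6086, 0.0794, 0.0805]
orientation: [-3.107, -0.428, -0.003]
contact_force: [-0.0, -0.2, -1.0]
grip_width: 0.025
```

Request:
play_rows([
  [40, [0, 0, 0], [0, 0, 0]],
  [60, [0, 0, 0], [0, 0, 0]],
  [85, [0, 0, 0], [0, 0, 0]],
  [85, [0, 0, 0], [0, 0, 0]],
  [85, [0, 0, 0], [0, 0, 0]],
  [85, [0, 0, 0], [0, 0, 0]],
])

```text
clock: 11.78
tcp_pos: [0.6086, 0.0794, 0.0805]
orientation: [-3.107, -0.428, -0.003]
contact_force: [0.8, -0.2, -0.4]
grip_width: 0.0851
```

Request:
play_rows([
  [85, [0, 0, -15], [0, 0, 0]],
  [85, [0, 0, -45], [0, 0, 0]],
  [85, [0, 0, -85], [0, 0, 0]],
  [85, [0, 0, -120], [0, 0, 0]],
  [85, [0, 0, -140], [0, 0, 0]],
  [85, [0, 0, -140], [0, 0, 0]],
])

```text
clock: 12.52
tcp_pos: [0.6096, 0.0789, 0.2232]
orientation: [-3.107, -0.428, -0.011]
contact_force: [-0.4, -0.3, 0.4]
grip_width: 0.0849
```

```bash
python3 - <<'E'
from h import *
print(tool()[0],to_tool([.4697,-.0943,.12]),r.get_obs()['grip_width'])
save('scene','s6',(230,140,430,290),4); p,d=save('top','t6')
o,_=ray('top',0,0);c=r.camera_model('top');K=np.array(c['mtx']);R=cv2.Rodrigues(np.array(c['rvec'],float))[0];v,u=np.mgrid[:480,:640]
W=np.stack([u,v,1+0*u],-1)@np.linalg.inv(K).T@R*d[...,None]+o;C=p.astype(int)
for k,(a,b,cc,e) in dict(B=(335,230,395,285),A=(235,140,290,205)).items():
    q=W[b:e,a:cc].reshape(-1,3);w=C[b:e,a:cc].reshape(-1,3);m=(q[:,2]>.05)&(q[:,2]<.07)&(w.min(1)>110)
    print(k,m.sum(),(q[m].min(0)+q[m].max(0))/2,np.ptp(q[m],0))
    m=(q[:,2]>.08)&(w[:,2]>w[:,0]+30)
    if m.sum()>5: print('blue',m.sum(),np.percentile(q[m][:,2],97),q[m][q[m][:,2]>.11].mean(0))
E
```

```text
[0.60960502 0.07892613 0.22324886] [-182.30864917  129.42411114  101.26198829] 0.08487426560412686Traceback (most recent call last):
  File "<stdin>", line 8, in <module>
    return umr_minimum(a, axis, None, out, keepdims, initial, where)
ValueError: zero-size array to reduction operation minimum which has no identity
```

View pics/s6.png

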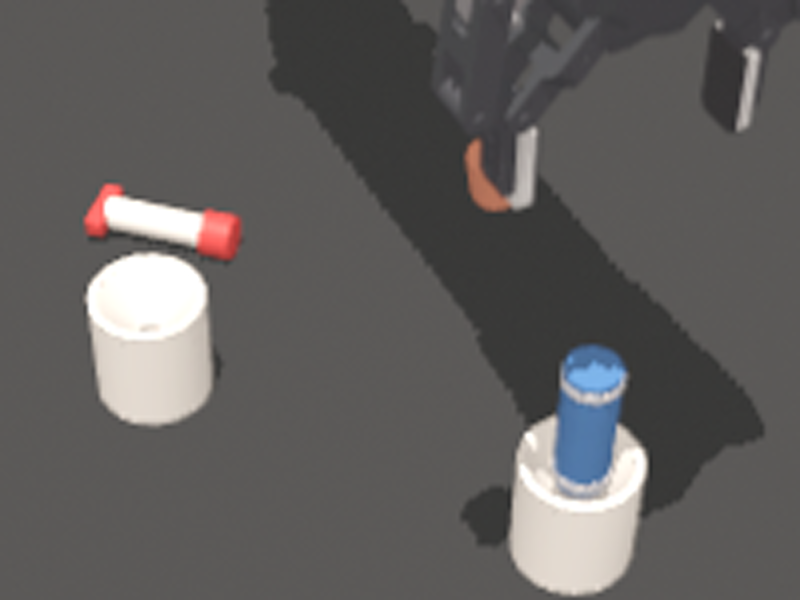

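The scene crop shows the gauge standing upright in guide_a at (592,420), handle collar down inside the funnel. Guide_b is still upright at (150,335). Now I'll move over guide_b.

Request:
play_rows([
  [85, [-30, 21, 0], [0, 0, 0]],
  [85, [-75, 53, 0], [0, 0, 0]],
  [85, [-120, 85, 0], [0, 0, 0]],
  [85, [-160, 113, 0], [0, 0, 0]],
  [85, [-178, 126, 0], [0, 0, 0]],
  [85, [-182, 129, 0], [0, 0, 0]],
  [85, [-182, 129, 0], [0, 0, 0]],
  [85, [-182, 129, 0], [0, 0, 0]],
])

```text
clock: 13.62
tcp_pos: [0.4684, -0.0937, 0.219]
orientation: [-3.106, -0.431, -0.003]
contact_force: [0.8, -0.0, -0.8]
grip_width: 0.0852
```

```bash
cat >> h.py <<'E'
def wcloud(f):
    t,R=tool();c=r.camera_model('wrist');p,d=save('wrist',f)
    T=np.array(c['T_tool_cam']);K=np.array(c['mtx']);v,u=np.mgrid[:480,:640]
    P=(np.stack([u,v,1+0*u],-1)@np.linalg.inv(K).T*d[...,None])@T[:3,:3].T+T[:3,3]
    return p.astype(int),d,P@R.T+t
E
python3 - <<'E'
from h import *
t,R=tool();print(t)
p,d,W=wcloud('w7')
m=(d>0)&(p.min(2)>110)&(W[...,2]>.052)&(W[...,2]<.068)&(np.hypot(W[...,0]-.47,W[...,1]+.094)<.05);q=W[m]
c=(q.min(0)+q.max(0))/2
print(m.sum(),c,np.ptp(q,0),np.percentile(q[:,2],[50,97]),to_tool(c))
E
```

```text
[ 0.46842378 -0.09371098  0.21898967]
2387 [ 0.46995094 -0.09633812  0.05733124] [0.05535618 0.05545684 0.0106561 ] [0.05870156 0.06157233] [  0.35446158   3.78573363 161.69643692]
```

View pics/w7.png

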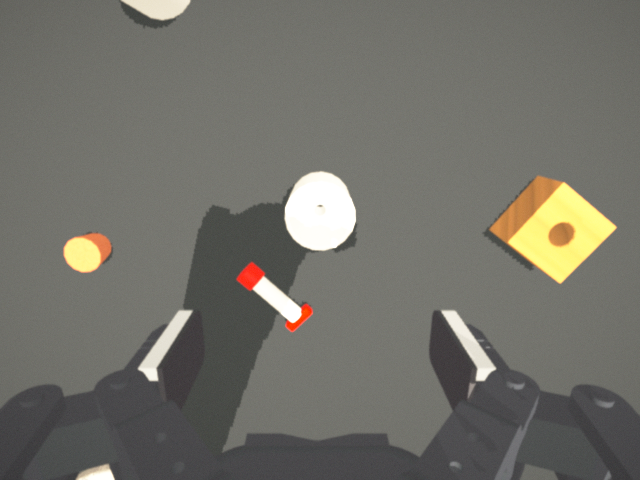

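The wrist view shows guide_b's mouth at (320,212), and nothing stands in the way of either finger. The red-capped vial at (275,297) is clear of both finger paths. Descending to grasp.

Request:
play_rows([
  [85, [0, 3, 20], [0, 0, 0]],
  [85, [0, 3, 65], [0, 0, 0]],
  [85, [0, 3, 115], [0, 0, 0]],
  [85, [0, 3, 155], [0, 0, 0]],
  [85, [0, 3, 180], [0, 0, 0]],
  [85, [0, 3, 195], [0, 0, 0]],
  [85, [0, 3, 199], [0, 0, 0]],
  [85, [0, 3, 199], [0, 0, 0]],
])

```text
clock: 14.68
tcp_pos: [0.4701, -0.0953, 0.0205]
orientation: [-3.106, -0.432, -0.005]
contact_force: [-0.4, -0.0, -0.1]
grip_width: 0.0851
```

Request:
play_rows([
  [50, [0, 0, 0], [0, 0, 0]],
  [50, [0, 0, 0], [0, 0, 0]],
  [50, [0, 0, 0], [0, 0, 0]],
  [50, [0, 0, 0], [0, 0, 0]],
  [50, [0, 0, 0], [0, 0, 0]],
  [50, [0, 0, 0], [0, 0, 0]],
])

```text
clock: 15.42
tcp_pos: [0.4708, -0.0955, 0.0216]
orientation: [-3.107, -0.431, -0.007]
contact_force: [-2.5, -0.2, 6.7]
grip_width: 0.0546
```

Request:
play_rows([
  [50, [0, 0, -8], [0, 0, 0]],
  [50, [0, 0, -25], [0, 0, 0]],
  [50, [0, 0, -60], [0, 0, 0]],
  [50, [0, 0, -95], [0, 0, 0]],
  [50, [0, 0, -118], [0, 0, 0]],
  [50, [0, 0, -120], [0, 0, 0]],
  [50, [0, 0, -120], [0, 0, 0]],
])

```text
clock: 16.3
tcp_pos: [0.4698, -0.0962, 0.1411]
orientation: [-3.107, -0.431, -0.006]
contact_force: [-0.1, 0.1, -1.5]
grip_width: 0.0542
```

```bash
python3 - <<'E'
from h import *
print(tool()[0],r.get_obs()['contact_force'])
# tray: fit from stored top cloud walls + floor corners
f=np.load('pics/top0.npz');p=f['p'].astype(int);o=None
m=((p[...,0]>p[...,1]+80)&(p[...,0]>p[...,2]+80)).astype(np.uint8); m[:, 190:]=0; m[:170]=0
c=max(cv2.findContours(m,0,2)[0],key=cv2.contourArea)
q=np.array([atz('top',*x[0],.025)[:2]*1000 for x in c],np.float32);print('outline at z=25',cv2.minAreaRect(q))
f=r.camera_model('top')
d=np.load('pics/top0.npz')['d'];pts=[bydepth('top',u,v,d[v,u]) for v,u in zip(*np.nonzero(m)) if d[v,u]>0];pts=np.array(pts)
fl=pts[pts[:,2]<.009];print('floor',cv2.minAreaRect((fl[:,:2]*1000).astype(np.float32)),fl.mean(0))
print('to tool',to_tool([.483,.341,.2]))
E
```

```text
[ 0.46978333 -0.0962044   0.14110528] [-0.13953372  0.07298013 -1.48531314]
outline at z=25 ((481.97564697265625, 336.865966796875), (158.57937622070312, 170.79913330078125), 82.23822021484375)Traceback (most recent call last):
  File "<stdin>", line 9, in <module>
  File "h.py", line 13, in bydepth
    o,d=ray(n,u,v); return o+d*dep
        ~~~^^^^^^^
  File "h.py", line 8, in ray
    c=r.camera_model(n); R=cv2.Rodrigues(np.array(c['rvec'],float))[0]; t=np.array(c['tvec'],float).ravel()
ValueError: time passes only in moves, steps and waits
```

Request:
play_rows([
  [50, [12, -38, 0], [0, 0, 0]],
  [50, [28, -89, 0], [0, 0, 0]],
  [50, [45, -143, 0], [0, 0, 0]],
  [50, [62, -196, 0], [0, 0, 0]],
  [50, [79, -250, 0], [0, 0, 0]],
  [50, [96, -304, 0], [0, 0, 0]],
  [50, [112, -355, 0], [0, 0, 0]],
  [50, [125, -396, 0], [0, 0, 0]],
])

```text
clock: 17.3
tcp_pos: [0.481, 0.3209, 0.1418]
orientation: [-3.107, -0.434, -0.002]
contact_force: [0.4, -0.8, -1.3]
grip_width: 0.0543
```

Request:
play_rows([
  [50, [0, 0, 0], [0, 0, 0]],
  [50, [0, 0, 0], [0, 0, 0]],
  [50, [0, 0, 0], [0, 0, 0]],
])

```text
clock: 17.68
tcp_pos: [0.4811, 0.319, 0.141]
orientation: [-3.109, -0.431, -0.0]
contact_force: [0.5, -0.8, -1.6]
grip_width: 0.0543
```

```bash
python3 - <<'E'
from h import *
print(tool()[0],r.get_obs()['contact_force'],r.get_obs()['joints'].round(2)); print(to_tool([.483,.341,.02]))
p,d,W=wcloud('w8')
m=(d>0)&(p[...,0]>p[...,1]+80)&(p[...,0]>p[...,2]+80)&(W[...,2]<.03)
q=W[m];fl=q[q[:,2]<.008];print('floor z',np.median(fl[:,2]))
print('all',cv2.minAreaRect((q[:,:2]*1000).astype(np.float32)))
E
```

```text
[0.48109268 0.31895171 0.14096692] [ 0.47784616 -0.79192709 -1.58272861] [-0.38  0.45 -0.41  1.86  0.22  0.88 -2.18]
[  7.76185112 -20.32500116 121.03474468]
floor z 0.004749500448678168
all ((463.750732421875, 249.07858276367188), (344.70269775390625, 187.1673126220703), 82.18407440185547)
```

View pics/w8.png

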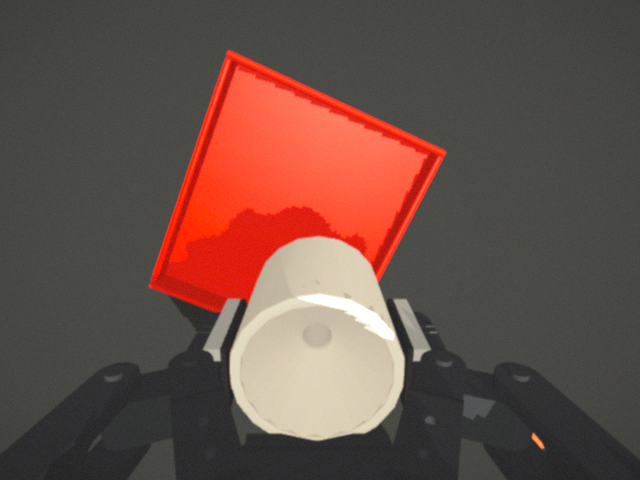

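The rim corners are at (228,53), (445,152) and (150,287). Using them to check the tray centre.

```bash
python3 - <<'E'
from h import *
t,R=tool();c=r.camera_model('wrist');T=np.array(c['T_tool_cam']);K=np.array(c['mtx'])
P=[]
for uv in((228,53),(445,152),(150,287)):
    d=R@T[:3,:3]@np.linalg.solve(K,[*uv,1.]);o=R@T[:3,3]+t;P.append(o+d*(.025-o[2])/d[2])
P=np.array(P);print(P.round(4),np.linalg.norm(P[0]-P[1]),np.linalg.norm(P[0]-P[2]));c=(P[1]+P[2])/2;print(c,to_tool(c))
E
```

```text
[[0.5756 0.4001 0.025 ]
 [0.5563 0.2527 0.025 ]
 [0.4092 0.4226 0.025 ]] 0.14866624352964117 0.16789176072922338
[0.48274953 0.3376842  0.025     ] [  6.34861468 -17.07510335 116.3373322 ]
```

Request:
play_rows([
  [50, [6.5, -17, 0], [0, 0, 0]],
  [50, [6.5, -17, 20], [0, 0, 0]],
  [50, [6.5, -17, 50], [0, 0, 0]],
  [50, [6.5, -17, 80], [0, 0, 0]],
  [50, [6.5, -17, 100], [0, 0, 0]],
  [50, [6.5, -17, 110], [0, 0, 0]],
  [50, [6.5, -17, 113], [0, 0, 0]],
  [50, [6.5, -17, 113], [0, 0, 0]],
])

```text
clock: 18.73
tcp_pos: [0.4833, 0.338, 0.0289]
orientation: [-3.108, -0.431, -0.002]
contact_force: [0.1, 0.5, -0.7]
grip_width: 0.0546
```

Request:
play_rows([
  [50, [0, 0, 1], [0, 0, 0]],
  [50, [0, 0, 2], [0, 0, 0]],
  [50, [0, 0, 2], [0, 0, 0]],
])

```text
clock: 19.1
tcp_pos: [0.4835, 0.3381, 0.0272]
orientation: [-3.108, -0.43, -0.003]
contact_force: [-0.7, -0.0, -1.6]
grip_width: 0.0547
```

Request:
play_rows([
  [50, [0, 0, 1], [0, 0, 0]],
  [50, [0, 0, 1.5], [0, 0, 0]],
  [50, [0, 0, 1.5], [0, 0, 0]],
])

```text
clock: 19.48
tcp_pos: [0.4835, 0.3381, 0.0257]
orientation: [-3.108, -0.43, -0.003]
contact_force: [-0.4, -0.9, 0.4]
grip_width: 0.0541
```

Request:
play_rows([
  [60, [0, 0, 0], [0, 0, 0]],
  [66, [0, 0, 0], [0, 0, 0]],
  [75, [0, 0, 0], [0, 0, 0]],
  [80, [0, 0, 0], [0, 0, 0]],
  [80, [0, 0, 0], [0, 0, 0]],
  [80, [0, 0, 0], [0, 0, 0]],
])

```text
clock: 20.23
tcp_pos: [0.4834, 0.338, 0.0257]
orientation: [-3.108, -0.43, -0.003]
contact_force: [0.8, -0.0, 0.2]
grip_width: 0.0797
```

Request:
play_rows([
  [80, [0, 0, -10], [0, 0, 0]],
  [80, [0, 0, -35], [0, 0, 0]],
  [80, [0, 0, -75], [0, 0, 0]],
  [80, [0, 0, -120], [0, 0, 0]],
  [80, [0, 0, -160], [0, 0, 0]],
  [80, [0, 0, -180], [0, 0, 0]],
  [80, [0, 0, -180], [0, 0, 0]],
  [80, [0, 0, -180], [0, 0, 0]],
])

```text
clock: 21.22
tcp_pos: [0.4827, 0.3368, 0.2049]
orientation: [-3.109, -0.431, -0.001]
contact_force: [0.5, 1.0, -0.3]
grip_width: 0.0799
```

```bash
python3 - <<'E'
from h import *
print(tool()[0],r.get_obs()['contact_force'])
save('scene','s9',(340,130,560,295),3.6)
p,d,W=wcloud('w9')
m=(d>0)&(p.min(2)>100)&(W[...,2]>.05)&(W[...,2]<.08)&(np.hypot(W[...,0]-.483,W[...,1]-.338)<.06);q=W[m]
print(m.sum(),(q.min(0)+q.max(0))/2,np.ptp(q,0),np.percentile(q[:,2],[50,97]))
E
```

```text
[0.48272501 0.33679991 0.20489379] [ 0.46350447  0.96139289 -0.27272461]
3541 [0.48283757 0.33650637 0.0588548 ] [0.0555907  0.05558363 0.01769307] [0.06074629 0.06552363]
```

View pics/s9.png

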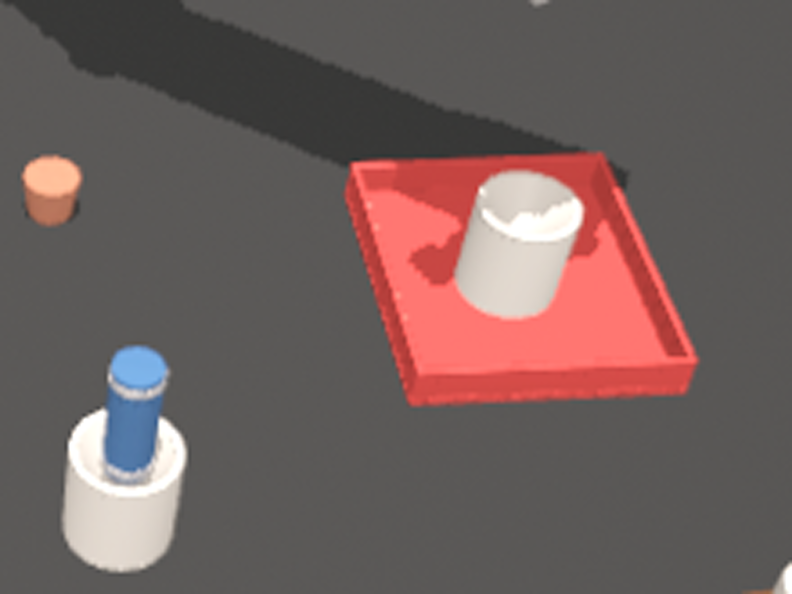

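The scene crop shows guide_b upright on the tray floor at (520,245) and the gauge fully down in guide_a at (135,420). The gripper is clear of everything, so I'm handing in.

```bash
python3 -c "
from bench import r
print(r.hand_in())"
```

```text
the job is handed in; nothing more can be done
None
```

The job is handed in at about 21 s of the 72 s allowed. The gauge is standing in the guide it passes, and the refused guide is in the red tray.

- **guide_b (10 mm bore):** it refused the gauge. The nose stopped about 37 mm above the underside against a push of about 10 N, held for roughly half a second.
- **guide_a (20 mm bore):** the gauge went down without resistance until the nose met the bench. I released it there, and the scene picture shows it upright with guide_a still standing.
- **Reject tray:** the last wrist view put guide_b at (0.483, 0.337), within 2 mm of the tray centre. Its rim is about 65 mm up, as it should be when standing on the 4 mm floor. The gripper is about 0.2 m up and touches nothing.

**Checks that failed or fell short:**
- The script meant to re-measure the guides from the top camera after the gauge was released crashed. How little guide_a moved is therefore judged from the scene pictures and the low contact forces.
- A script fitting the tray floor also stopped with an error. I took the tray centre from its rim corners in the wrist view instead; their spacing came out at 149 by 168 mm against the stated 150 by 170.

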